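# Clear the pottery wheel and switch it on

### The job

Get the throwing wheel ready for the next potter: first take the clay flowerpot off the wheel head and lower it gently, upright, into the matching empty pot on the bench, letting it rest there loosely without pressing it tight. Only once it is let go there, flip the wheel's red switch from the white dot past its centre so that it snaps over to the green-dot side and stays. Leave the jar where it stands.

Things in the scene. Friction and masses are not known exactly. Their poses are not given: they have to be found in the camera images.
- wheel: Cream table-top potter's wheel, fixed; housing 280 (x) x 440 (y) x 90 mm high. Origin: centre of its underside, on the bench; z up. Towards its +y: a splash pan (outer radius 132 mm, wall top 120 mm above the bench) round an aluminium wheel head 210 mm across. Towards its -y: the switch. It stands turned up to about 15 degrees either way.
- head_center (a point): Centre of the flat top of the wheel head, 125 mm above the bench and at (0, 85, 125) mm in the wheel's frame. The head does not turn during the task. The pot to be moved stands on it, up to 30 mm off this centre.
- switch_tip (a point): Free end of the red switch bat: round, 68 mm long from its pivot, 11 mm thick at the foot, 18 mm near the end. It swings in the wheel's x-z plane. Off, it leans 26 degrees to the wheel's -x (white dot, robot's side), its end 163 mm above the bench; upright, 170 mm.
- switch_pivot (a point): Pivot of the switch bat, 102 mm above the bench, at (0, -160, 102) mm in the wheel's frame (x and y axes as the wheel's), in the middle of a dark steel plate 150 x 72 mm with a 52 mm wide collar reaching 108 mm above the bench. White dot (off) 60 mm to its -x, green dot (on) 60 mm to its +x. Nothing else stands round it.
- switch (a joint): Switch bat angle, rad: 0 = off (leaning to the wheel's -x, white dot), 0.45 = upright, 0.90 = on (leaning to the wheel's +x, green dot). An over-centre spring drives it away from upright to whichever side is nearer; pushing its end off takes 4 to 6 N, falling to nothing at upright. The stops are at 0 and 0.90.
- pot_mid (a point): Centre of the pot to be moved, half-way up (55 mm above its underside); z up along its axis. Terracotta, about 170 g, round, tapered: outside 40 mm across at the foot, 64 mm at the rim, 110 mm high, wall 4 mm, floor 5 mm. It starts upright on the wheel head and can be gripped across the outside just below the rim (about 62 mm wide 10 mm below it).
- mate_mid (a point): Centre of the matching pot, half-way up (55 mm above its underside). Same shape and size; empty, upright and loose on the bench, to the left or the right of the wheel.
- mate_rim (a point): Centre of the matching pot's mouth, 110 mm above its underside; z up along its axis. Inside diameter 56 mm at the mouth. When the other pot rests loosely inside, its taper meets this one with its foot 36 to 41 mm above this pot's underside, so its rim stands as much above this rim (its centre then is about 17 mm below this point).
- jar: Bystander: closed green glass jar with steel cap, 68 mm in diameter, 100 mm high, on the bench on the other side of the wheel from the matching pot. Origin: centre of its underside. (A red pail and a wooden-handled tool also lie on the bench, beyond the wheel and out of the way.)
There are look-alikes about, which are no part of the job. What is shaped like the part that bears pot_mid but purple is not meant.

How it is judged (in metres and radians):
On the way, in this order (a step that is already met when the one before it is completed fails the run):
1. the pot rests loosely in the matching pot, let go, with the switch still off (horizontal distance between pot_mid and mate_rim below 0.01 m and z of pot_mid in the frame of mate_rim between -0.026 and -0.001 m and angle between pot_mid's own z axis and vertical below 0.12 rad and angle between mate_rim's own z axis and vertical below 0.08 rad and height (world z) of mate_rim below 0.118 m and contact force between the fingers and pot below 0.1 N and linear speed of each of pot, mate below 0.02 m/s and value of joint switch below 0.3 rad), for 0.2 s.
2. the switch has snapped over to on (value of joint switch above 0.8 rad), for 0.2 s.
At the end, for the whole second after the job is handed in: The switch is on (joint above 0.80 rad). The pot is in the matching pot, at rest and let go: axes within 10 mm, rim 29 to 54 mm above the lower rim, tilted less than 0.12 rad; the lower pot stands upright (within 0.08 rad) on the bench (horizontal distance between pot_mid and mate_rim below 0.01 m and z of pot_mid in the frame of mate_rim between -0.026 and -0.001 m and angle between pot_mid's own z axis and vertical below 0.12 rad and angle between mate_rim's own z axis and vertical below 0.08 rad and height (world z) of mate_rim below 0.118 m and contact force between the fingers and pot below 0.1 N and linear speed of each of pot, mate below 0.02 m/s and value of joint switch above 0.8 rad); the robot touches nothing.
It fails at once if the pot is pressed or dropped into the other (over 90 N of wall contact in all: a push of about 12 N or a fall of some 20 mm) (contact force between pot and mate above 90 N).
It fails at once if the switch is on while the pot is not yet in the matching pot (value of joint switch above 0.5 rad and horizontal distance between pot_mid and mate_rim above 0.03 m).
It fails at once if the jar is knocked more than 40 mm (distance of jar from where it was at the start of the episode above 0.04 m).
It also fails if it takes over 51 s, if anything falls off the work surface, if the arm or the gripper's body presses on something with over 40 N, if the wrist force passes 120 N, or if a joint passes its speed limit or range.

### The arm

A 6-joint arm with a two-finger parallel gripper is mounted at the origin on the work surface. World frame = base frame: x ahead of the robot, y to its left, z up, the work surface at z = 0. Lengths are in mm, angles in degrees, forces in N, time in s.
With the tool pointing down it reaches from about 275 to 725 mm from the base axis. Payload 5.6 kg.
Tool frame: the origin (TCP) lies on the centre line of the jaws, within the pads' length; the fingertips stand 22 mm ahead of it and the grasp point (between the pads) lies 3 mm ahead of it; z points along the fingers, y is the line along which they close (so a half turn about z gives the same grasp; the last joint's range is limited). The gripper opens to 85 mm and grips with 20 to 120 N. Pads are 22 mm wide; open, the fingers measure 114 mm over their backs; the gripper's body (76 mm by 85 mm) begins 54 mm behind the grasp point. The pads swing forward as they close: fully open they stand 13 mm farther back than shut.
Start: joints at [-47.464, 14.616, 6.199, 0, -81.583, -16.306], TCP at [243.104, -493.349, 253.283] pointing down, gripper open.
Joint ranges: [-168.99, 168.99], [-69.2, 112.95], [-62.41, 85.93], [-164.36, 98.24], [-168.68, -3.75], [-174.98, 174.98]. Speed limits (degrees/s): [147.25, 147.25, 180, 180, 180, 180].

### API

Orientations are given as [roll, pitch, yaw] about the fixed x, y, z axes, in that order (R = Rz(yaw) Ry(pitch) Rx(roll)).
In Python, from bench import ctrl gives the robot as it stands. Calls block until the motion is done:
- ctrl.move_pose(position, orientation): joint-space move of the TCP to a pose.
- ctrl.movel(position, vel=150, ori=None): straight line of the TCP; ori=None keeps the orientation; vel is the mean speed in mm/s.
- ctrl.set_joints(angles): joint-space move.
- ctrl.move_gripper(opening): finger opening in mm; the grip force is fixed at half the most; returns when the fingers have stopped.
- ctrl.pause(seconds).
- ctrl.ik(position, orientation): joint angles nearest the present ones, or None.
- ctrl.get_obs(): the state.
- ctrl.snapshot(name): name is "side" or "top"; returns a dict with "image" (384x512x3 uint8, blue, green, red), "range_z" (384x512 float32, mm along the optical axis (not along the pixel's ray), 0 where there is no reading), "fovy" (degrees; the focal length in pixels is half the picture's height over the tangent of half this angle, whatever the lens; pixels are square), "cx", "cy" (the principal point, pixels), "k1" (the pictures are not rectified: a ray, as slopes to the right and down, at radius r is drawn at 1 + k1 r^2 times it, then the intrinsics apply), "world_from_camera" (4x4, takes a point from camera to world coordinates). Camera axes: x right, y down, z forward; pixel columns grow to the right and rows downward; lengths in mm; the calibration is good to about 2 mm. A picture is of the moment at which its call begins.
A pose or a line that the arm cannot do raises ctrl.MotionError and nothing moves.
- ctrl.finish_job(): hands the job in; it is judged then, once.
Trained networks look in the newest picture that a camera, given by its name, has taken for a name from the list of things; names that differ only in an ending like _2 or _b are one class to them, and where a whole thing is asked for, a point or a joint stands for the part that bears it (a point fixed in the world has none). Each returns a list of dicts, best first, with "p" (0 to 1); they miss things now and then, are a little off and sometimes report something else, mostly with a low value. They report only what shows in the picture. A call takes as long as a camera call. They do not tell look-alikes from the thing itself.
- ctrl.search_frame(target, camera): "at" ([column, row] in pixels, amid what is visible of it).
The state is a dict: "time": time; "joints": joint angles; "joint_vel": joint speeds; "joint_efforts": joint torques, N m; "eef_pos": TCP position; "tool_rot": TCP orientation; "force": force on the tool from outside, world axes, zero at the start; "moment": the same for the moment, N m; "width": finger opening in mm; "finger_force": force on a finger pad.
Only numpy, scipy, OpenCV 4.12 (cv2) and the standard library are available. Lean on these libraries where they do the work, as an engineer would, in place of code of your own. Each camera call takes 0.05 s, during which the arm holds its last target. There are 200 camera calls.

## Working session

There is one attempt and no reset: what is moved stays moved. The work goes in short steps, each a Python script; the robot and the scene stay as the last script left them, time stands still between calls to the robot, and variables do not carry over. Pictures are saved under pics/ and viewed, at most 10 in all, crops included, and the job is handed in when it is done.

```bash
mkdir -p pics
cat > h.py <<'E'
import numpy as np, cv2
from bench import ctrl
def snap(n):
    s=ctrl.snapshot(n); f=192/np.tan(np.radians(s["fovy"]/2)); s["f"]=f
    h,w=s["range_z"].shape
    u,v=np.meshgrid(np.arange(w),np.arange(h))
    xd=(u-s["cx"])/f; yd=(v-s["cy"])/f; x,y=xd.copy(),yd.copy()
    for _ in range(30):
        k=1+s["k1"]*(x*x+y*y); x,y=xd/k,yd/k
    z=s["range_z"].astype(float); T=np.array(s["world_from_camera"])
    P=np.stack([x*z,y*z,z],-1)@T[:3,:3].T+T[:3,3]; P[z<=0]=np.nan
    s["P"]=P; return s
E
python3 - <<'E'
from h import *
np.set_printoptions(precision=1,suppress=True)
im=[]
for n in("top","side"):
    s=snap(n); im.append(s["image"]); np.savez(f"{n}0.npz",P=s["P"],im=s["image"])
    print(n,s["fovy"],s["k1"],np.array(s["world_from_camera"])[:3,3])
    for t in("wheel","head_center","switch_tip","switch_pivot","pot_mid","mate_mid","mate_rim","jar"):
        for r in ctrl.search_frame(t,n)[:4]:
            c,w=r["at"]; print(t,np.array(r["at"]),round(r["p"],2),s["P"][int(w),int(c)])
    cv2.imwrite(f"pics/{n}0.png",s["image"])
print(ctrl.get_obs()["time"])
E
```

```text
top 48.64656097368031 -0.08879614334873051 [ 518.4   -2.1 1267. ]
wheel [242.7 229.9] 0.96 [550.4  27.5 124.8]
head_center [244.8 225. ] 0.91 [561.   22.1 126.7]
head_center [204.1 211.2] 0.42 [597.  127.1 150.7]
switch_tip [300.  243.6] 0.4 [ 512.8 -124.8  149.3]
switch_pivot [245.9 228.3] 0.7 [553.1  19.5 123.2]
pot_mid [238.  129.9] 0.85 [846.7  41.9  45.6]
pot_mid [205.7 211.2] 0.82 [597.9 125.9 137.9]
mate_mid [394.2 238.3] 0.97 [ 524.9 -412.4   35.1]
mate_rim [393.4 238.7] 0.57 [ 524.9 -410.3   32.7]
jar [121.3 242.5] 0.56 [514.9 361.6  99.9]
jar [302.2 245.6] 0.39 [ 507.1 -135.5  100.9]
side 53.43920855734062 0.014289251549989288 [ 371.6  652.5 1016.9]
wheel [277.5 222.6] 0.65 [539.8 100.3 125.7]
head_center [275.6 219.8] 0.9 [548.9  92.5 124.3]
switch_tip [311.  166.3] 0.6 [ 526.  -160.5   96.1]
switch_pivot [278.2 225.9] 0.91 [533.2 109.8 128.3]
pot_mid [198.7 182.4] 0.94 [843.3  19.1  53.1]
pot_mid [260.  203.2] 0.86 [579.4 133.5 235.5]
mate_mid [332.  126.3] 0.8 [ 518.6 -361.2  101.8]
mate_rim [331.4 125.9] 0.55 [ 523.5 -366.2  100.4]
jar [244.7 326.1] 0.67 [506.5 388.   98.5]
0.9
```

View pics/top0.png

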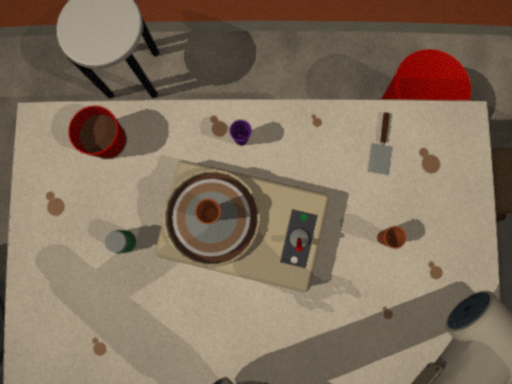

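View pics/side0.png

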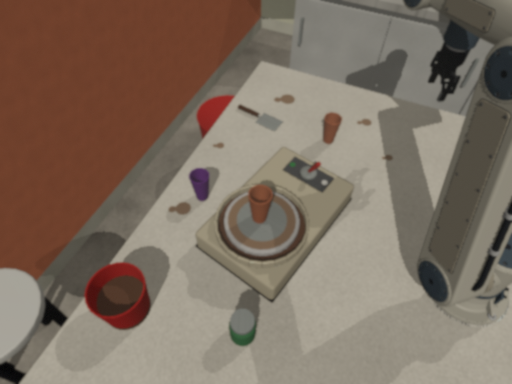

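Top view: the terracotta pot is on the wheel head at (208,211), the matching terracotta pot at (394,237), the purple look-alike at (240,131), the jar at (121,241), and the switch at (299,243), leaning to the white dot. In the side view the pot is at (260,203), the mate at (331,127) and the purple one at (200,184). The one meant is terracotta and stands on the wheel head, because purple is excluded. I'll confirm that in a crop and fit the rims.

```bash
cat > fit.py <<'E'
from h import *
from scipy.optimize import least_squares
def circ(Q,R=None,c0=None):
    c0=np.nanmedian(Q,0)[:2] if c0 is None else c0
    if R: f=lambda p:np.hypot(Q[:,0]-p[0],Q[:,1]-p[1])-R
    else: f=lambda p:np.hypot(Q[:,0]-p[0],Q[:,1]-p[1])-p[2]
    r=least_squares(f,list(c0)+([] if R else [50]),loss="soft_l1",f_scale=2); return r.x,len(Q)
def near(P,xy,rad,z0,z1):
    P=P.reshape(-1,3); P=P[~np.isnan(P[:,0])]
    return P[(np.hypot(P[:,0]-xy[0],P[:,1]-xy[1])<rad)&(P[:,2]>z0)&(P[:,2]<z1)]
E
python3 - <<'E'
from fit import *
np.set_printoptions(precision=1,suppress=True)
D={n:np.load(n+"0.npz") for n in("top","side")}
for n,d in D.items():
    P=d["P"]
    for nm,xy,z0,z1 in(("pot",(597,127),222,245),("mate",(520,-380),98,118)):
        Q=near(P,xy,70,z0,z1); print(n,nm,len(Q),Q.max(0) if len(Q) else "",Q.min(0) if len(Q) else "",np.percentile(Q[:,2],[10,50,90]))
        if len(Q)>5: print("  centre R30",circ(Q,30)[0],"free",circ(Q)[0])
    Q=near(P,(597,127),150,0,300)
    # pan wall ring
    c=np.array([575.,110.])
    for _ in range(4):
        R=near(P,c,140,112,123.0); rr=np.hypot(*(R[:,:2]-c).T); R=R[(rr>120)&(rr<138)]; c,k=circ(R,129,c)
    print("pan",c,k)
    im=d["im"].astype(int); hsv=cv2.cvtColor(d["im"],cv2.COLOR_BGR2HSV)
    # housing top z 84..96
    M=(P[...,2]>85)&(P[...,2]<95)&(abs(P[...,0]-550)<250)&(abs(P[...,1])<280)
    Q=P[M][:,:2]; r=cv2.minAreaRect(Q.astype(np.float32)); print("housing",r)
    M=(P[...,2]>90)&(P[...,2]<300)&(hsv[...,1]>170)&((hsv[...,0]<8)|(hsv[...,0]>172))&(abs(P[...,1]+130)<60)&(abs(P[...,0]-520)<80)
    Q=P[M]; print("bat",len(Q),np.median(Q,0) if len(Q) else "", Q[Q[:,2].argmax()] if len(Q) else "")
t,s=D["top"]["im"],D["side"]["im"]
a=cv2.resize(t[90:290,160:420],None,fx=2,fy=2,interpolation=cv2.INTER_CUBIC);b=cv2.resize(s[95:245,180:350],(400,353),interpolation=cv2.INTER_CUBIC)
c=np.zeros((400,520+270,3),np.uint8);c[:,:520]=a;b=cv2.resize(s[90:245,170:360],(270,220));c[:220,520:]=b
cv2.imwrite("pics/crop.png",c)
E
```

```text
top pot 164 [623.3 139.7 238.7] [561.7  78.2 223.3] [227.  233.5 236.6]
  centre R30 [591.4 109. ] free [591.4 109.2  29.1]
top mate 144 [ 557.3 -358.4  115.3] [ 499.9 -420.4   98. ] [100.4 108.6 111.7]
  centre R30 [ 527.7 -387.9] free [ 527.8 -388.4   28.4]
pan [583.4 110.9] 880
housing ((607.682861328125, 18.077178955078125), (435.3913879394531, 368.2389831542969), 76.54226684570312)
bat 53 [ 505.2 -121.4  157. ] [ 500.1 -115.1  166.2]
side pot 230 [623.  140.1 238.6] [560.1  77.4 222. ] [223.6 231.9 236.8]
  centre R30 [591.3 109.7] free [591.2 109.7  29.2]
side mate 127 [ 558.  -357.3  112.8] [ 497.4 -422.1   98.7] [100.1 106.7 111.5]
  centre R30 [ 527.6 -388.5] free [ 527.6 -388.4   28.9]
pan [583.  112.4] 835
housing ((607.8101806640625, 19.131591796875), (437.2893981933594, 366.5462951660156), 76.6385726928711)
bat 3 [ 501.  -116.3  157.8] [ 501.  -116.3  163.2]
```

View pics/crop.png

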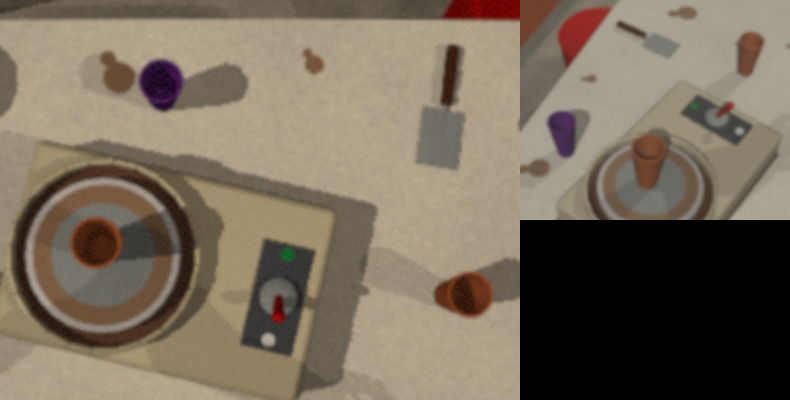

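The crop confirms it: the terracotta pot on the head (crop 97,242) is the one to move, the terracotta pot at crop (468,293) is the mate, and the purple one is a decoy. Both cameras agree within 1 mm, so I'll grasp.

Run:
```python
from h import *
np.set_printoptions(precision=1,suppress=True)
o=ctrl.get_obs(); print(o["tool_rot"],o["time"],o["force"])
O0=o["tool_rot"]
ori=[180,0,O0[2]]
# pick yaw with comfortable joint 6 at both places
best=None
for yaw in range(-180,180,15):
    a=ctrl.ik([591,109,300],[180,0,yaw]); b=ctrl.ik([528,-388,230],[180,0,yaw])
    if a is None or b is None: continue
    c=max(abs(a[5]),abs(b[5]))
    if best is None or c<best[0]: best=(c,yaw,a,b)
print(best)
ori=[180,0,best[1]]
ctrl.move_pose([591.3,109.4,300],ori)
ctrl.movel([591.3,109.4,226],vel=120)
ctrl.move_gripper(50); o=ctrl.get_obs()
print("grip",o["width"],o["finger_force"],o["force"],o["eef_pos"],o["time"])
ctrl.movel([591.3,109.4,300],vel=120)
o=ctrl.get_obs(); print("lift",o["width"],o["finger_force"],o["force"],o["time"])
ctrl.movel([527.7,-388.3,300],vel=200)
o=ctrl.get_obs(); print("over",o["width"],o["finger_force"],o["force"],o["moment"],o["eef_pos"],o["tool_rot"],o["time"])
im=[]
for n in("top","side"):
    s=snap(n); np.savez(f"{n}1.npz",P=s["P"],im=s["image"])
    r=ctrl.search_frame("mate_mid",n); c=[int(v) for v in r[0]["at"]] if r else [390,230]; print(n,[(x["at"],x["p"]) for x in r])
    c=[390,230] if n=="top" else [335,105]
    y,x=max(0,c[1]-90),max(0,min(c[0]-90,512-180)); im.append(cv2.resize(s["image"][y:y+180,x:x+180],(400,400)))
cv2.imwrite("pics/over.png",np.hstack(im))
```

```text
[-180.     0.  -153.8] 0.9 [ 1.1  0.3 -0.1]
(np.float64(25.337138831250773), -90, array([ 25.3,  20.2,  20.7,   0. , -90.5, -25.3]), array([-22.7,  27.2,  21.3,   0. , -84.1,  22.7]))
grip 61.39092431718394 64.76785989432756 [-1.3 -0.7  5.2] [591.9 109.4 227.8] 4.5
lift 61.11959415098581 65.22956597673328 [-0.6 -1.  -1.1] 5.2667
over 61.03301271385147 65.2275749042019 [-0.2 -0.4 -2. ] [0.  0.1 0. ] [ 528.  -387.7  300.2] [-180.    0.  -90.] 7.925
top []
side [([330.2, 125.7], 0.76)]
```

View pics/over.png

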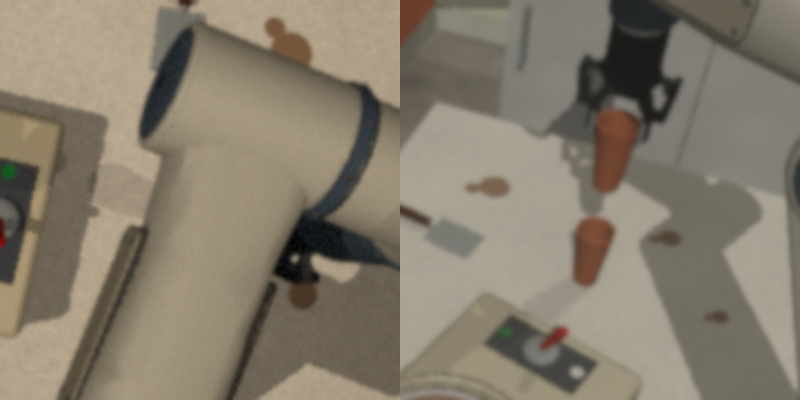

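The pot is held (right crop, 615,150) above the mate (593,250), and the switch is still off. I'll measure the held pot's axis from the side cloud with a cone fit.

Run:
```python
from fit import *
np.set_printoptions(precision=3,suppress=True)
P=np.load("side1.npz")["P"]; hsv=cv2.cvtColor(np.load("side1.npz")["im"],cv2.COLOR_BGR2HSV)
m=(hsv[...,1]>90)&((hsv[...,0]<14)|(hsv[...,0]>175))
for nm,z0,z1,zf,X0,R in(("held",195,285,199,(528,-388),60),("mate",8,100,0,(527.7,-388.3),55)):
    Pm=P.copy(); Pm[~m]=np.nan
    Q=near(Pm,X0,R,z0,z1)
    def f(p): # x,y at foot, slopes, foot z
        h=Q[:,2]-p[4]; r=20+12*h/110
        return np.r_[np.hypot(Q[:,0]-p[0]-p[2]*h,Q[:,1]-p[1]-p[3]*h)-r]
    r=least_squares(f,[*X0,0,0,zf],loss="soft_l1",f_scale=1.5); p=r.x
    g=least_squares(lambda q:f([*q,zf]),[*X0,0,0],loss="soft_l1",f_scale=1.5).x
    print(nm,len(Q),"free",p,"fixedz",g,"mid",g[:2]+55*g[2:],np.std(f([*g,zf])),"zmin",Q[:,2].min())
Q=P.reshape(-1,3);Q=Q[m.ravel()];Q=Q[(np.hypot(Q[:,0]-528,Q[:,1]+388)<60)&(Q[:,2]>150)];print(np.percentile(Q[:,2],[0,2,50,98,100]))
```

```text
held 301 free [ 527.547 -387.012   -0.021   -0.011  214.822] fixedz [ 528.544 -389.361   -0.031    0.006] mid [ 526.854 -389.008] 1.9721070111865031 zmin 201.7812348770617
mate 272 free [ 527.373 -388.389   -0.       0.      22.528] fixedz [ 527.909 -392.943   -0.005    0.051] mid [ 527.627 -390.163] 2.137139602101652 zmin 8.251131053921199
[201.781 210.673 282.123 310.338 315.773]
```

Run:
```python
from h import *
np.set_printoptions(precision=2,suppress=True)
x,y=527.7,-388.3
ctrl.movel([x,y,215],vel=150); ctrl.movel([x,y,149],vel=60); ctrl.pause(.2)
b=np.array(ctrl.get_obs()["force"]); print(b)
for z in np.arange(147.5,135,-1):
    ctrl.movel([x,y,z],vel=15); o=ctrl.get_obs(); f=np.array(o["force"])-b
    print(z,o["eef_pos"][2],f,o["time"])
    if np.linalg.norm(f)>2.5 : break
ctrl.pause(.1); print(np.array(ctrl.get_obs()["force"])-b)
ctrl.move_gripper(85); ctrl.pause(.2)
o=ctrl.get_obs(); print(o["width"],o["finger_force"],np.array(o["force"])-b,o["time"])
ctrl.movel([x,y,240],vel=120)
s=snap("side"); np.savez("side2.npz",P=s["P"],im=s["image"])
cv2.imwrite("pics/placed.png",cv2.resize(s["image"][60:210,250:430],(720,600)))
from fit import near,circ
P=s["P"]; Q=near(P,(x,y),60,138,160); print(len(Q),Q[:,2].max(),circ(Q,30,(x,y)),ctrl.get_obs()["time"])
```

```text
[-0.31 -0.16 -1.5 ]
147.5 147.38078305925714 [ 0.39  0.16 -0.57] 10.5417
146.5 146.37673359879273 [ 0.7  -0.64 -0.34] 10.7917
145.5 145.3900283615759 [ 0.15 -0.14  0.67] 11.0417
144.5 144.3971000313003 [ 0.43 -0.31  1.04] 11.2917
143.5 143.39447194725247 [ 0.15 -0.18  0.17] 11.5417
142.5 142.38557672622917 [ 0.57  0.41 -0.26] 11.7917
141.5 141.47134629398178 [ 0.36 -0.34  0.29] 12.0417
140.5 140.74956027388544 [0.39 0.3  1.11] 12.2917
139.5 140.52727690198535 [-1.2  -0.05  5.98] 12.5417
[-0.65 -0.26  7.1 ]
85.33696368671845 0.0 [0.36 0.29 1.23] 13.2083
123 152.53219661797914 (array([ 527.82, -388.57]), 123) 14.25
```

View pics/placed.png

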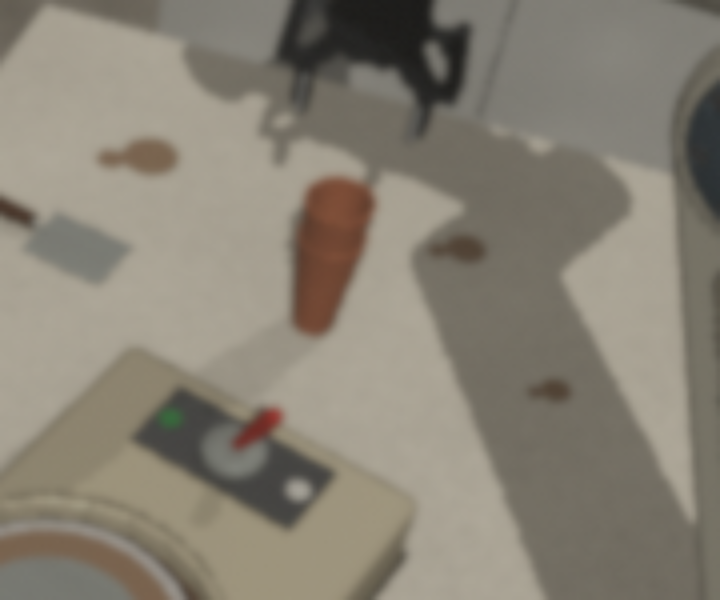

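The pot is nested upright (crop 335,250) with its rim at about 150 mm, the gripper is clear, and the switch is off, leaning towards the white dot. Next is the switch.

Run:
```python
from h import *
np.set_printoptions(precision=1,suppress=True)
th=np.radians(-13.5); xh=np.array([np.cos(th),np.sin(th)]); yh=np.array([-xh[1],xh[0]])
piv=np.array([583.2,111.6])-245*yh; print(piv)
W=lambda wx,z:[*(piv+wx*xh),z]
q=[(y,ctrl.ik(W(-80,240),[180,0,y])) for y in(-13.5,166.5)]; print(q)
yaw=min((c for c in q if c[1] is not None),key=lambda c:abs(c[1][5]))[0]
ctrl.move_gripper(0)
ctrl.move_pose(W(-80,240),[180,0,yaw])
ctrl.movel(W(-80,163),vel=120)
b=np.array(ctrl.get_obs()["force"])
for wx in(-50,-40,-30,-20,-12,-4,4,10):
    ctrl.movel(W(wx,163),vel=60); o=ctrl.get_obs(); print(wx,np.array(o["force"])-b,o["time"])
ctrl.movel(W(-80,163),vel=120); ctrl.movel(W(-80,260),vel=150); ctrl.pause(.3)
s=snap("side"); o=ctrl.get_obs(); print(o["time"],o["force"])
from fit import near,circ
Q=near(s["P"],(527.7,-388.3),60,138,160); print(len(Q),Q[:,2].max(),circ(Q,30,(527.7,-388.3)))
cv2.imwrite("pics/sw.png",cv2.resize(s["image"][80:230,240:420],(720,600)))
```

```text
[ 526.  -126.6]
[(-13.5, array([  6. ,   4.8,  -7.8,   0. , -77.5,  70.5])), (166.5, array([   6. ,    4.8,   -7.8,   -0. ,  -77.5, -109.5]))]
-50 [-1.5 -1.  -1.3] 17.5833
-40 [-5.8  0.5  2.5] 17.9
-30 [-2.8 -1.3  0.5] 18.2167
-20 [-0.6 -1.1 -0.2] 18.5333
-12 [-0.8  0.2  0.5] 18.8167
-4 [-0.9 -0.1 -0.6] 19.1
4 [-12.3   4.6   8.6] 19.3833
10 [-30.1  12.1  21.1] 19.6333
21.6833 [-0.1  0.1  0.4]
37 151.23570513989853 (array([ 526.9, -389.1]), 37)
```

View pics/sw.png

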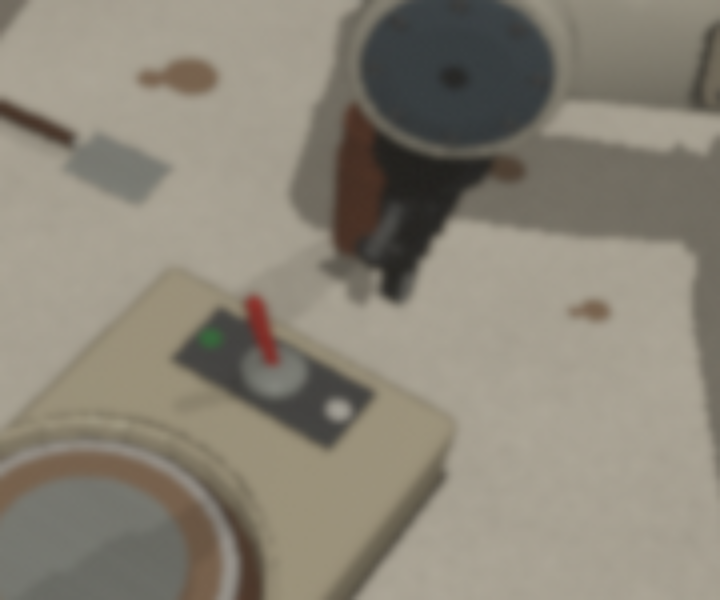

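The bat (crop 262,330) now leans to the green-dot side, the nested pots still stand at (355,185), and the robot touches nothing. I'll hand the job in.

```bash
python3 -c "
from bench import ctrl
print(ctrl.finish_job())"
```

```text
the job is handed in; nothing more can be done
None
```

The job is handed in at about 22 s of the 51 s allowed: the pot rests loosely and upright in the matching pot, the switch has snapped over to the green-dot side, and the jar was left alone; the verdict was not reported back.

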